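Latch the sprung locating slide at its loading position

ROBOT

A 6-joint arm with a two-finger parallel gripper is mounted at the origin on the work surface. World frame = base frame: x ahead of the robot, y to its left, z up, the work surface at z = 0. Lengths are in m, angles in rad, forces in N, time in s.
With the tool pointing down it reaches from about 0.375 to 0.9 m from the base axis. Payload 3.1 kg.
Tool frame: the origin (TCP) lies on the centre line of the jaws, within the pads' length; the fingertips stand robot.tip_reach ahead of it and the grasp point (between the pads) is the TCP (robot.tip_reach is the distance from the TCP to the fingertips, in m); z points along the fingers, y is the direction in which the jaws open and shut (so a half turn about z gives the same grasp; the last joint's range is limited). The gripper opens to 87 mm and grips with 3 to 60 N. Pads are 19 mm wide; open, the fingers measure 117 mm over their backs; the gripper's body (75 mm by 190 mm) begins 51 mm behind the grasp point.
Start: joints at [1.093, 0.527, 1.433, -0, 1.181, -0.178], TCP at [0.185, 0.597, 0.242] pointing down, gripper open.
Joint ranges: [-3.08, 3.08], [-0.75, 2.2], [0.22, 2.44], [-1.43, 4.57], [0, 2.65], [-2.85, 2.85]. Speed limits (rad/s): [2.79, 2.79, 3.14, 3.14, 3.14, 3.14].

INTERFACE

Orientations are given as a unit quaternion [x, y, z, w].
In Python, from rig import telemetry, viewer, robot gives the robot as it stands. The module is installed in compiled form; this text tells all that it offers.
- The arm moves only by the tool step_arm, never from a script. Its argument "targets" is a list of rows, each an object of numbers: "dx", "dy", "dz": the shift along the tool's x, y, z in m; "rx", "ry", "rz": the turn, a rotation vector about the tool's x, y, z in degrees. In form: [{"dx": .., "dy": .., "dz": .., "rx": .., "ry": .., "rz": ..}, ...]. A call has exactly 5 rows; each row is the pose to reach, as a shift and turn from the pose measured when the call began, along the tool's axes at that moment; what a row does not reach only later rows make up. A row lasts 1/8 s, in which the tool goes at most 62.5 mm and 10.7 degrees, less where a joint would pass 70% of its speed; a pose out of reach is approached as far as the arm can. A call with a gripper value outside its range is refused whole. "gripper" is the opening, from 0 (shut) to 1 (fully open), set as the call begins (left out, the last holds). The fingers move at their own pace and stop on an object; "force" is the grip in N (left out, the last holds). Time passes only in rows, so rows that repeat a pose let the fingers close, or fill a call up. It gives the time, the measured TCP pose, the force and the opening at its end, in the units of the state.
- telemetry.get_obs(): the state, without advancing time (a new reading comes with each control period).
- viewer.camera(name): name is "scene" or "top"; returns a dict with "img" (420x560x3 uint8, blue, green, red), "depth" (420x560 float32, m along the optical axis (not along the pixel's ray), 0 where there is no reading), "K" (3x3 intrinsics, pixels), "R" (3x3) and "t" (3): a world point X has camera coordinates R X + t. Camera axes: x right, y down, z forward; pixel columns grow to the right and rows downward; lengths in m; the calibration is good to about 2 mm. A picture is of the moment at which its call begins.
- robot.hand_in(): hands the job in, once; it reports no verdict.
The state is a dict: "time": time; "q": joint angles; "joint_velocities": joint speeds; "joint_torque": joint torques, N m; "position": TCP position; "tool_rot": TCP orientation; "ft_force": force on the tool from outside, world axes, zero at the start; "moment": the same for the moment, N m; "grip_width": finger opening in m.
Only numpy, scipy, OpenCV 4.12 (cv2) and the standard library are available. Lean on these libraries where they do the work, as an engineer would, in place of code of your own. Each camera call takes 0.05 s, during which the arm holds its last target.

TASK

Of the two sprung locating slides on the bench, the blue one is already latched at mid position and the red one is still fully out: push the red pad with the fingertips all the way in to its end stop, then back away and let the spring bring it back onto its stop pin, so that it stays latched at mid position by itself, ready for loading. Only push on the front of the pad: do not pinch or hook it from behind and do not touch the stop pins. Leave the blue slide and all the loose things on the bench as they are.

Things in the scene. Friction and masses are not known exactly. Their poses are not given: they have to be found in the camera images.
- red_fixture: Red fixture, fixed: base plate 300 x 130 x 12 mm with a sprung slide. Origin on the underside, x = direction in which the slide is pushed in, z up; plate from x = -130 to 170 mm, y = -65 to 65 mm. Two rails (tops 36 mm up) begin at x = -53 mm; their ends are the pad's end stop. A bridge at x = 30 mm (top 65 mm up) carries the stop pin.
- red_pad (a point): Centre of the front face of the red pad, the plate at the near end of the red slide: 90 mm wide, 70 mm high (from 15 to 85 mm above the bench), 12 mm thick, all red. Moves with the slide; its x axis is the direction of pushing in (into the pad), z up.
- red_slide (a joint): Travel of the red slide in m: 0 = fully out, 0.030 = latched at mid position on its stop pin, 0.060 = home on the end stop. Spring pushes outwards: 4 N at 0, 6 N at 0.030, 9 N at 0.060; the pin's ramp adds about 2 N at 0.005 to 0.025. Once pushed beyond 0.032 the pin has dropped and catches the slide at 0.030 on its way back; let go earlier, it returns to 0. Starts at 0.
- red_pin_head (a point): Centre of the top of the red head (22 mm across, 9 mm high) of the red fixture's vertical brass stop pin, 79 mm above the bench when the pin is down; it rides up about 12 mm while the slide's nose passes under it and drops again by spring. 95 mm beyond the pad's front face when the slide is home. Not to be touched.
- red_pin (a joint): Lift of the red stop pin in m: 0 = down, about 0.012 = riding on the slide's nose.
- red_back (a point): Centre of the rear face of the red pad, 12 mm behind its front face: as wide and high as the front; a sloping red brace 46 mm wide runs down from its top edge to the slide. Not to be pinched or hooked.
- blue_fixture: Blue fixture, fixed: base plate 300 x 130 x 12 mm with a sprung slide. Origin on the underside, x = direction in which the slide is pushed in, z up; plate from x = -130 to 170 mm, y = -65 to 65 mm. Two rails (tops 36 mm up) begin at x = -53 mm; their ends are the pad's end stop. A bridge at x = 30 mm (top 65 mm up) carries the stop pin. Same make as the red one.
- blue_pad (a point): Centre of the front face of the blue pad, the plate at the near end of the blue slide: 90 mm wide, 70 mm high (from 15 to 85 mm above the bench), 12 mm thick, all blue. Moves with the slide; its x axis is the direction of pushing in (into the pad), z up.
- blue_slide (a joint): Travel of the blue slide in m: 0 = fully out, 0.030 = latched at mid position on its stop pin, 0.060 = home on the end stop. Spring pushes outwards: 4 N at 0, 6 N at 0.030, 9 N at 0.060; the pin's ramp adds about 2 N at 0.005 to 0.025. Once pushed beyond 0.032 the pin has dropped and catches the slide at 0.030 on its way back; let go earlier, it returns to 0. Starts latched at 0.030.
- blue_pin_head (a point): Centre of the top of the blue head (22 mm across, 9 mm high) of the blue fixture's vertical brass stop pin, 79 mm above the bench, down. Not to be touched.
- blue_pin (a joint): Lift of the blue stop pin in m: 0 = down.
- block_a_c (a point): Loose aluminium block 45 x 45 x 50 mm with a 24 mm bore in its top, standing between the two fixtures. The point is its centre, half-way up.
- block_b_c (a point): Loose aluminium block like the other, left (+y) of the fixtures. The point is its centre, half-way up.
- bushing_a_c (a point): Loose steel bushing, 34 mm across, 22 mm high, standing between the fixtures on the robot's side. The point is its centre, half-way up.
- bushing_b_c (a point): Loose steel bushing, 40 mm across, 28 mm high, left of the fixtures. The point is its centre, half-way up.
- spray_can_c (a point): Loose yellow spray can with a blue band, 60 mm across, 200 mm high, standing between the fixtures, farthest from the robot. The point is its centre, half-way up.
- carton_c (a point): Loose green carton 60 x 90 x 45 mm, right (-y) of the fixtures. The point is its centre, half-way up.
- glue_c (a point): Loose small red glue bottle, 28 mm across, 75 mm high, right of the fixtures. The point is its centre, half-way up.

How it is judged:
On the way, in this order (a step that is already met when the one before it is completed fails the run):
1. the red slide is pushed home to its end stop (within 10 mm) (value of joint red_slide above 0.05 m), for 0.05 s.
2. released, the red slide has come back and rests on its stop pin at mid position (value of joint red_slide between 0.027 and 0.033 m and value of joint red_pin below 0.003 m and contact force between red_slide and the fingers below 0.1 N and velocity of joint red_slide between -0.005 and 0.005 m/s), for 0.3 s.
At the end, for the whole second after the job is handed in: The red slide stands at 30 mm of its travel (within 3 mm), at rest and untouched, its stop pin down (within 3 mm); the blue slide is still latched at 30 mm (within 3 mm) with its pin down; no loose thing has moved more than 20 mm (all of step 2 and value of joint blue_slide between 0.027 and 0.033 m and value of joint blue_pin below 0.003 m and not (distance of any of block_a_c, block_b_c, bushing_a_c, bushing_b_c, spray_can_c, carton_c, glue_c from where it was at the start of the episode above 0.02 m)).
It fails at once if a stop pin is touched by the robot ((contact force between red_pin and the fingers above 0.5 N or contact force between red_pin and the arm above 0.5 N) or (contact force between blue_pin and the fingers above 0.5 N or contact force between blue_pin and the arm above 0.5 N)).
It fails at once if the red pad is pinched or hooked from behind (contact force between any of red_slide_c2, red_slide_c3 and the fingers above 1 N or contact force between any of red_slide_c2, red_slide_c3 and the arm above 1 N).
It fails at once if the blue slide is moved by more than 3 mm (not (value of joint blue_slide between 0.027 and 0.0335 m)).
It fails at once if a loose thing is moved by more than 20 mm or lifted (distance of any of block_a_c, block_b_c, bushing_a_c, bushing_b_c, spray_can_c, carton_c, glue_c from where it was at the start of the episode above 0.02 m).
It also fails if it takes over 32 s, if anything falls off the work surface, if the arm or the gripper's body presses on something with over 40 N, if the wrist force passes 120 N, or if a joint passes its speed limit or range.

## Working session

There is one attempt and no reset: what is moved stays moved. The work goes in short steps, Python scripts to look and compute and a tool call to move; the robot and the scene stay as the last step left them, time stands still between calls to the robot, and variables do not carry over. Pictures are saved under pics/ and viewed, and the job is handed in when it is done.

Besides the shell and the picture viewer there is one more tool, called after "Emit:" by a JSON object that holds its "op" and its "data". step_arm: Moves the arm, as the interface text tells. Its arguments: {"type":"object","properties":{"targets":{"type":"array"},"gripper":{"type":"number"},"force":{"type":"number"}},"required":["targets"]}

```bash
mkdir -p pics; python3 - <<'E'
from rig import telemetry, viewer, robot
import cv2,numpy as np
for n in("scene","top"):
    c=viewer.camera(n); cv2.imwrite(f"pics/{n}0.png",c["img"]); np.savez(f"{n}0.npz",**c); print(n,c["K"],c["R"],c["t"])
print(telemetry.get_obs(),robot.tip_reach)
E
```

```text
scene [[423.41361255   0.         271.91365556]
 [  0.         423.41361255 201.0917133 ]
 [  0.           0.           1.        ]] [[ 0.66116119  0.75007809 -0.01577142]
 [ 0.54564912 -0.49518112 -0.67606412]
 [-0.51491059  0.4383817  -0.73667399]] [-0.37569714 -0.22883252  1.43111087]
top [[511.88784854   0.         285.61757407]
 [  0.         511.88784854 208.02914186]
 [  0.           0.           1.        ]] [[-0.01259411 -0.99991461 -0.00348861]
 [-0.98330546  0.01301814 -0.1814963 ]
 [ 0.18152622  0.00114459 -0.98338544]] [0.01059385 0.58571668 1.12561498]
{'time': 0.1, 'q': array([ 1.09249256e+00,  5.28392230e-01,  1.43375585e+00,  1.96728898e-05,
        1.18141088e+00, -1.78500117e-01]), 'joint_velocities': array([-0.00212252, -0.00129034, -0.00185404, -0.00132892,  0.00043357,
        0.00075344]), 'joint_torque': array([-1.95334810e-04, -4.40987349e+01, -1.77150822e+01,  6.35039457e-02,
        5.34673047e-02, -3.01726413e-05]), 'position': array([0.18426167, 0.59657617, 0.24066359]), 'tool_rot': array([ 1.49344687e-01,  9.88784708e-01, -9.27677612e-04, -3.25707149e-04]), 'ft_force': array([ 0.8210284 ,  0.16874294, -0.11495908]), 'moment': array([ 0.02909821,  0.03079169, -0.02055549]), 'grip_width': 0.08734492594384718} 0.019
```

```bash
ls -la .
```

```text
total 3236
drwxr-xr-x  3 agent agent    4096 Dec  6 05:50 .
drwxr-xr-x 23 root  root     4096 Dec  6 05:50 ..
drwxr-xr-x  2 agent agent    4096 Dec  6 05:50 pics
-rw-r--r--  1 agent agent 1647772 Dec  6 05:50 scene0.npz
-rw-r--r--  1 agent agent 1647772 Dec  6 05:50 top0.npz
```

View pics/scene0.png

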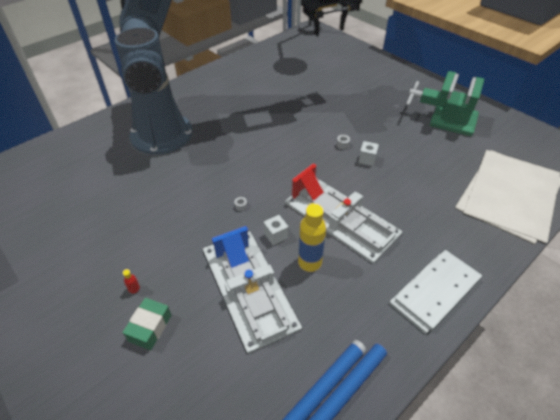

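View pics/top0.png

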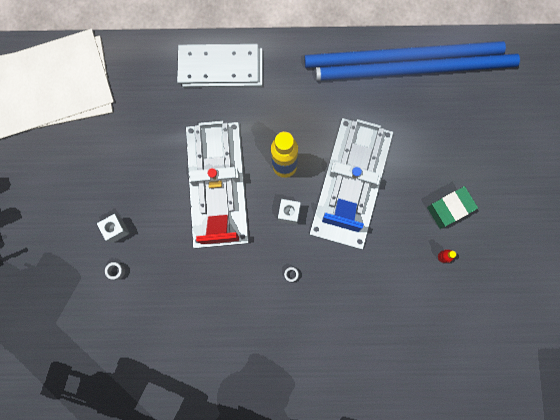

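The scene view shows the red pad at about (305,183), sticking out towards the robot, and the blue one at (235,245). In the top view, the red pad's top edge is at about (217,238), its pin head at (212,173) and block A at (289,210). I'll measure these next.

```bash
cat > h.py <<'E'
import numpy as np,cv2
def world(c):
    d=c["depth"];v,u=np.mgrid[:d.shape[0],:d.shape[1]];K=c["K"]
    P=np.stack([(u-K[0,2])/K[0,0]*d,(v-K[1,2])/K[1,1]*d,d],-1)
    return (P-c["t"])@c["R"]
def ray(c,u,v,z):
    K=c["K"];r=c["R"].T@np.array([(u-K[0,2])/K[0,0],(v-K[1,2])/K[1,1],1.]);o=-c["R"].T@c["t"]
    return o+r*(z-o[2])/r[2]
def redmask(c):
    h=cv2.cvtColor(c["img"],cv2.COLOR_BGR2HSV)
    return ((h[...,0]<8)|(h[...,0]>172))&(h[...,1]>150)&(h[...,2]>60)
E
python3 - <<'E'
from h import *
for n in("top","scene"):
    c=np.load(n+"0.npz");W=world(c);m=redmask(c)
    nn,l,s,ce=cv2.connectedComponentsWithStats(m.astype(np.uint8))
    for i in range(1,nn):
        if s[i,4]<15: continue
        w=W[(l==i)&(c["depth"]>0)]
        print(n,s[i],ce[i].round(1),np.percentile(w,[2,50,98],axis=0).round(3).tolist())
        if s[i,4]>200:
            t=w[(w[:,2]>.078)]
            print(' top pts',len(t)); 
            r=cv2.minAreaRect((t[:,:2]*1000).astype(np.float32)); print(r)
            f=w[(w[:,2]<.075)&(w[:,2]>.03)]; 
            # front face plane: nearest x
    h=cv2.cvtColor(c["img"],cv2.COLOR_BGR2HSV)
    # plate points z~0.012 white
    p=(abs(W[...,2]-.012)<.005)&(h[...,1]<50)&(h[...,2]>130)&(c["depth"]>0)
    nn,l,s,ce=cv2.connectedComponentsWithStats(cv2.morphologyEx(p.astype(np.uint8),cv2.MORPH_CLOSE,np.ones((9,9))))
    for i in range(1,nn):
        if s[i,4]>300:
            w=W[(l==i)&p][:,:2]*1000; r=cv2.minAreaRect(w.astype(np.float32)); print(n,'plate',s[i],r,cv2.boxPoints(r).round(1).tolist())
c=np.load("top0.npz")
cv2.imwrite("pics/crop.png",cv2.resize(c["img"][110:260,170:320],None,fx=4,fy=4,interpolation=cv2.INTER_CUBIC))
c=np.load("scene0.npz")
cv2.imwrite("pics/crop2.png",cv2.resize(c["img"][150:270,260:410],None,fx=5,fy=5,interpolation=cv2.INTER_CUBIC))
E
```

```text
top [208 169   9   9  61] [212.  172.6] [[0.657, 0.161, 0.073], [0.666, 0.17, 0.078], [0.675, 0.18, 0.082]]
top [196 215  43  29 685] [216.9 231. ] [[0.509, 0.116, 0.03], [0.527, 0.16, 0.068], [0.573, 0.198, 0.088]]
 top pts 259
((520.6166381835938, 159.126953125), (19.367109298706055, 89.29003143310547), 4.726709842681885)
top [438 250  16  13 129] [444.3 256.3] [[0.46, -0.372, 0.008], [0.47, -0.358, 0.045], [0.486, -0.352, 0.057]]
top plate [   0   29  113  110 8709] ((925.1846923828125, 590.2704467773438), (233.14224243164062, 286.5511169433594), 13.564033508300781) [[778.2999877929688, 702.2000122070312], [845.5, 423.70001220703125], [1072.0999755859375, 478.29998779296875], [1004.9000244140625, 756.9000244140625]]
top plate [182  49  80  38 382] ((918.5100708007812, 141.05953979492188), (89.50741577148438, 219.330322265625), 25.23844337463379) [[831.2999877929688, 221.1999969482422], [924.7999877929688, 22.799999237060547], [1005.7999877929688, 60.900001525878906], [912.2000122070312, 259.29998779296875]]
top plate [ 310  119   83  131 3734] ((654.8634033203125, -157.05229187011
[... 1362 characters left out ...]
, 235.8000030517578], [637.7999877929688, 102.30000305175781], [816.0999755859375, 115.5999984741211], [806.2000122070312, 249.0]]
scene plate [ 203  246   98  106 2485] ((659.7852783203125, -156.95285034179688), (130.5167999267578, 301.90057373046875), 73.28002166748047) [[496.3999938964844, -176.0], [785.5999755859375, -262.8999938964844], [823.0999755859375, -137.89999389648438], [534.0, -51.0]]
scene plate [390 266  39  66 322] ((929.226806640625, 110.47826385498047), (84.26521301269531, 175.1424102783203), 35.44428634643555) [[844.0999755859375, 157.39999389648438], [945.7000122070312, 14.699999809265137], [1014.2999877929688, 63.599998474121094], [912.7999877929688, 206.3000030517578]]
```

The two views agree. The red fixture's yaw is about 4.6° and its origin about (0.636, 0.169), which puts the pad's front face at about (0.511, 0.159). The pin head at (0.666, 0.170) fits this. Next I'll travel high with the gripper shut to a standoff 40 mm in front of the pad, turning the tool so that -x is the push direction.

Emit:
{"op": "step_arm", "data": {"targets": [{"dx": -0.04, "dy": -0.034, "dz": 0, "rz": -2.2}, {"dx": -0.08, "dy": -0.067, "dz": 0, "rz": -4.4}, {"dx": -0.12, "dy": -0.1, "dz": 0, "rz": -6.6}, {"dx": -0.16, "dy": -0.134, "dz": 0, "rz": -8.8}, {"dx": -0.2, "dy": -0.168, "dz": 0, "rz": -11}], "gripper": 0, "force": 20}}

```text
invalid input
```

```bash
cat > rel.py <<'E'
import numpy as np,sys
from scipy.spatial.transform import Rotation as R
from rig import telemetry
o=telemetry.get_obs();T=R.from_quat(o["tool_rot"])
yaw=np.radians(4.6);u=np.array([np.cos(yaw),np.sin(yaw),0]);n=np.array([-u[1],u[0],0]);O=np.array([.6356,.1688,0])
p=o["position"]-O
print("t",round(o["time"],3),"pos",o["position"].round(4),"local",[round(p@u,4),round(p@n,4),round(p[2],4)],"F",o["ft_force"].round(2),"grip",round(o["grip_width"],4))
lx,lz=map(float,sys.argv[1:3])
g=O+lx*u;g[2]=lz
want=R.from_matrix(np.stack([-u,n,[0,0,-1]],1))
print("d",T.inv().apply(g-o["position"]).round(4),"rot",np.degrees((T.inv()*want).as_rotvec()).round(2))
print("x",T.as_matrix().round(3).tolist(),"q",o["q"].round(2))
E
python3 rel.py -0.165 0.24
```

```text
t 0.1 pos [0.1843 0.5966 0.2407] local [np.float64(-0.4156), np.float64(0.4626), np.float64(0.2407)] F [ 0.82  0.17 -0.11] grip 0.0873
d [-0.4043 -0.3366  0.0012] rot [ -0.11  -0.04 -21.78]
x [[-0.955, 0.295, -0.001], [0.295, 0.955, -0.002], [0.0, -0.002, -1.0]] q [ 1.09  0.53  1.43  0.    1.18 -0.18]
```

Emit:
{"op": "step_arm", "data": {"targets": [{"dx": -0.04, "dy": -0.034, "dz": 0, "rx": 0, "ry": 0, "rz": -2.2}, {"dx": -0.08, "dy": -0.067, "dz": 0, "rx": 0, "ry": 0, "rz": -4.4}, {"dx": -0.12, "dy": -0.1, "dz": 0, "rx": 0, "ry": 0, "rz": -6.6}, {"dx": -0.16, "dy": -0.134, "dz": 0, "rx": 0, "ry": 0, "rz": -8.8}, {"dx": -0.2, "dy": -0.168, "dz": 0, "rx": 0, "ry": 0, "rz": -11}], "gripper": 0, "force": 20}}

```text
time: 0.72
position: [0.3263, 0.3755, 0.2407]
tool_rot: [0.053, 0.999, -0.001, -0.0]
ft_force: [0.7, 0.2, -0.5]
grip_width: 0.045
```

```bash
python3 rel.py -0.165 0.24
```

```text
t 0.725 pos [0.3263 0.3755 0.2407] local [np.float64(-0.2917), np.float64(0.2308), np.float64(0.2407)] F [ 0.73  0.24 -0.5 ] grip 0.045
d [-0.1673 -0.2033  0.001 ] rot [ -0.12  -0.06 -10.69]
x [[-0.994, 0.106, -0.001], [0.106, 0.994, -0.002], [0.001, -0.002, -1.0]] q [ 0.63  0.36  1.75 -0.    1.04 -0.83]
```

Emit:
{"op": "step_arm", "data": {"targets": [{"dx": -0.034, "dy": -0.041, "dz": 0, "rx": 0, "ry": 0, "rz": -2.2}, {"dx": -0.067, "dy": -0.081, "dz": 0, "rx": 0, "ry": 0, "rz": -4.4}, {"dx": -0.1, "dy": -0.122, "dz": 0, "rx": 0, "ry": 0, "rz": -6.6}, {"dx": -0.134, "dy": -0.163, "dz": 0, "rx": 0, "ry": 0, "rz": -8.8}, {"dx": -0.167, "dy": -0.203, "dz": 0, "rx": 0, "ry": 0, "rz": -10.7}], "gripper": 0}}

```text
time: 1.35
position: [0.4714, 0.1543, 0.2408]
tool_rot: [-0.041, 0.999, -0.001, -0.001]
ft_force: [0.7, 0.4, -0.9]
grip_width: 0.0017
```

```bash
python3 rel.py -0.165 0.055
```

```text
t 1.35 pos [0.4714 0.1543 0.2408] local [np.float64(-0.1648), np.float64(-0.0013), np.float64(0.2408)] F [ 0.69  0.4  -0.93] grip 0.0017
d [-1.000e-04  1.600e-03  1.858e-01] rot [-0.1  -0.09  0.06]
x [[-0.997, -0.081, -0.001], [-0.081, 0.997, -0.002], [0.002, -0.002, -1.0]] q [ 0.09  0.36  1.75 -0.    1.04 -1.56]
```

Emit:
{"op": "step_arm", "data": {"targets": [{"dx": 0, "dy": 0.002, "dz": 0.045, "rx": 0, "ry": 0, "rz": 0}, {"dx": 0, "dy": 0.002, "dz": 0.09, "rx": 0, "ry": 0, "rz": 0}, {"dx": 0, "dy": 0.002, "dz": 0.135, "rx": 0, "ry": 0, "rz": 0}, {"dx": 0, "dy": 0.002, "dz": 0.17, "rx": 0, "ry": 0, "rz": 0}, {"dx": 0, "dy": 0.002, "dz": 0.185, "rx": 0, "ry": 0, "rz": 0}]}}

```text
time: 1.98
position: [0.4698, 0.1557, 0.0539]
tool_rot: [-0.041, 0.999, -0.001, -0.003]
ft_force: [-0.2, -0.5, 0.3]
grip_width: 0.0007
```

```bash
python3 rel.py -0.135 0.055; python3 - <<'E'
from h import *
from rig import viewer
a=[]
for n in("scene","top"):
    c=viewer.camera(n); i=c["img"]; a.append(cv2.resize(i[140:300,230:430] if n=="scene" else i[130:290,140:340],None,fx=2,fy=2,interpolation=2))
cv2.imwrite("pics/s1.png",np.hstack(a))
E
```

```text
t 1.975 pos [0.4698 0.1557 0.0539] local [np.float64(-0.1663), np.float64(0.0003), np.float64(0.0539)] F [-0.19 -0.52  0.31] grip 0.0007
d [-0.0313 -0.0003 -0.0013] rot [-0.1  -0.31  0.05]
x [[-0.997, -0.081, -0.005], [-0.081, 0.997, -0.002], [0.005, -0.002, -1.0]] q [ 0.09  0.68  1.89 -0.    0.57 -1.55]
```

View pics/s1.png

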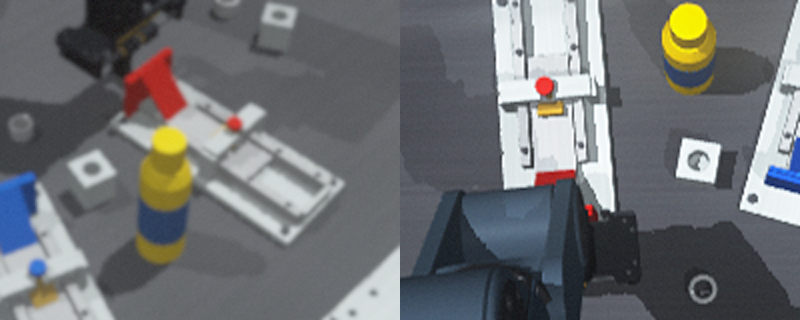

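The shut gripper stands just in front of the red pad, clear of block A (px 698,160 in the right panel) and the can. I'll now push gently along tool -x.

Emit:
{"op": "step_arm", "data": {"targets": [{"dx": -0.013, "dy": 0, "dz": 0, "rx": 0, "ry": 0, "rz": 0}, {"dx": -0.026, "dy": 0, "dz": 0, "rx": 0, "ry": 0, "rz": 0}, {"dx": -0.039, "dy": 0, "dz": 0, "rx": 0, "ry": 0, "rz": 0}, {"dx": -0.052, "dy": 0, "dz": 0, "rx": 0, "ry": 0, "rz": 0}, {"dx": -0.06, "dy": 0, "dz": 0, "rx": 0, "ry": 0, "rz": 0}]}}

```text
time: 2.7
position: [0.5236, 0.1603, 0.0543]
tool_rot: [-0.041, 0.999, -0.001, -0.01]
ft_force: [-7.6, -1.8, 5.4]
grip_width: 0.0002
```

```bash
python3 rel.py -0.075 0.055
```

```text
t 2.7 pos [0.5236 0.1603 0.0543] local [np.float64(-0.1123), np.float64(0.0005), np.float64(0.0543)] F [-7.63 -1.83  5.38] grip 0.0002
d [-0.0373 -0.0006 -0.0014] rot [-0.13 -1.13  0.1 ]
x [[-0.996, -0.082, -0.02], [-0.082, 0.997, -0.004], [0.02, -0.002, -1.0]] q [ 0.09  0.72  1.75 -0.    0.7  -1.56]
```

Emit:
{"op": "step_arm", "data": {"targets": [{"dx": -0.012, "dy": 0, "dz": 0, "rx": 0, "ry": 0, "rz": 0}, {"dx": -0.019, "dy": 0, "dz": 0, "rx": 0, "ry": 0, "rz": 0}, {"dx": -0.026, "dy": 0, "dz": 0, "rx": 0, "ry": 0, "rz": 0}, {"dx": -0.032, "dy": 0, "dz": 0, "rx": 0, "ry": 0, "rz": 0}, {"dx": -0.036, "dy": 0, "dz": 0, "rx": 0, "ry": 0, "rz": 0}]}}

```text
time: 3.32
position: [0.5558, 0.163, 0.054]
tool_rot: [-0.041, 0.999, -0.002, -0.014]
ft_force: [-9.0, -0.7, 7.3]
grip_width: 0.0003
```

```bash
python3 rel.py -0.075 0.055; cat > look.py <<'E'
from h import *
from rig import viewer
import sys
c=viewer.camera("scene");i=c["img"]
cv2.imwrite(f"pics/{sys.argv[1]}.png",cv2.resize(i[140:280,250:430],None,fx=4,fy=4,interpolation=2))
W=world(c);m=redmask(c);nn,l,s,ce=cv2.connectedComponentsWithStats(m.astype(np.uint8))
for k in range(1,nn):
    if s[k,4]>12: print(s[k],ce[k].round(1),np.percentile(W[l==k],[2,50,98],axis=0).round(3).tolist())
E
python3 look.py s2
```

```text
t 3.325 pos [0.5558 0.163  0.054 ] local [np.float64(-0.08), np.float64(0.0006), np.float64(0.054)] F [-8.99 -0.69  7.33] grip 0.0003
d [-0.005  -0.0006 -0.0011] rot [-0.15 -1.65  0.12]
x [[-0.996, -0.082, -0.029], [-0.082, 0.997, -0.005], [0.029, -0.003, -1.0]] q [ 0.09  0.74  1.66 -0.    0.77 -1.56]
[308 178  30  31 466] [322.7 193.5] [[0.579, 0.119, 0.033], [0.596, 0.158, 0.061], [0.629, 0.189, 0.085]]
[344 199   6   6  27] [346.7 201.6] [[0.665, 0.163, 0.075], [0.672, 0.169, 0.078], [0.681, 0.179, 0.081]]
[125 275  13  18 145] [131.6 283.9] [[0.479, -0.377, 0.012], [0.488, -0.367, 0.039], [0.493, -0.355, 0.056]]
```

View pics/s2.png

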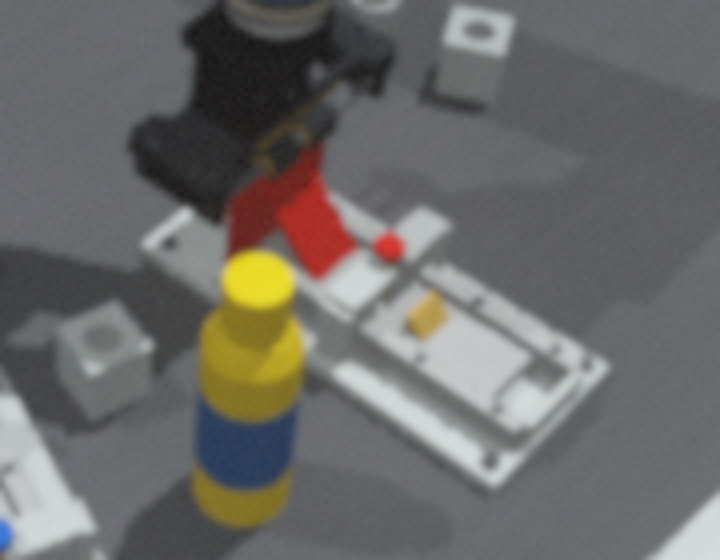

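The pad has moved about 58–60 mm (median x 0.536 to 0.596). The brass nose at crop px (425,315) is past the bridge. One more small push should confirm the stop by a force rise.

Emit:
{"op": "step_arm", "data": {"targets": [{"dx": -0.002, "dy": 0, "dz": 0, "rx": 0, "ry": 0, "rz": 0}, {"dx": -0.004, "dy": 0, "dz": 0, "rx": 0, "ry": 0, "rz": 0}, {"dx": -0.006, "dy": 0, "dz": 0, "rx": 0, "ry": 0, "rz": 0}, {"dx": -0.007, "dy": 0, "dz": 0, "rx": 0, "ry": 0, "rz": 0}, {"dx": -0.007, "dy": 0, "dz": 0, "rx": 0, "ry": 0, "rz": 0}]}}

```text
time: 4.0
position: [0.5594, 0.1633, 0.0542]
tool_rot: [-0.041, 0.999, -0.002, -0.019]
ft_force: [-8.3, -1.6, 6.3]
grip_width: 0.0006
```

```bash
python3 rel.py -0.075 0.055; python3 look.py s3
```

```text
t 4.0 pos [0.5594 0.1633 0.0542] local [np.float64(-0.0764), np.float64(0.0006), np.float64(0.0542)] F [-8.28 -1.6   6.27] grip 0.0006
d [-0.0014 -0.0006 -0.0009] rot [-0.17 -2.14  0.14]
x [[-0.996, -0.083, -0.037], [-0.082, 0.997, -0.006], [0.037, -0.003, -0.999]] q [ 0.09  0.75  1.65 -0.    0.79 -1.56]
[309 179  30  30 455] [323.9 194.1] [[0.583, 0.12, 0.033], [0.6, 0.158, 0.061], [0.632, 0.191, 0.085]]
[344 199   6   6  26] [346.8 201.7] [[0.666, -0.149, 0.076], [0.674, 0.168, 0.078], [0.895, 0.178, 0.488]]
[125 275  13  18 146] [131.5 283.9] [[0.48, -0.377, 0.01], [0.488, -0.367, 0.04], [0.493, -0.356, 0.054]]
```

Emit:
{"op": "step_arm", "data": {"targets": [{"dx": -0.003, "dy": 0, "dz": 0, "rx": 0, "ry": -0.5, "rz": 0}, {"dx": -0.005, "dy": 0, "dz": 0, "rx": 0, "ry": -1, "rz": 0}, {"dx": -0.007, "dy": 0, "dz": 0, "rx": 0, "ry": -1, "rz": 0}, {"dx": -0.009, "dy": 0, "dz": 0, "rx": 0, "ry": -1, "rz": 0}, {"dx": -0.009, "dy": 0, "dz": 0, "rx": 0, "ry": -1, "rz": 0}]}}

```text
time: 4.68
position: [0.5621, 0.1635, 0.0541]
tool_rot: [-0.042, 0.999, -0.002, -0.017]
ft_force: [-12.3, -2.7, 9.0]
grip_width: 0.0004
```

```bash
python3 rel.py -0.075 0.055; python3 look.py s4
```

```text
t 4.675 pos [0.5621 0.1635 0.0541] local [np.float64(-0.0737), np.float64(0.0006), np.float64(0.0541)] F [-12.34  -2.73   8.96] grip 0.0004
d [ 0.0014 -0.0006 -0.0009] rot [-0.2  -1.96  0.18]
x [[-0.996, -0.083, -0.034], [-0.083, 0.997, -0.006], [0.034, -0.003, -0.999]] q [ 0.09  0.75  1.64 -0.    0.79 -1.56]
[309 179  31  31 455] [324.8 194.5] [[0.586, 0.12, 0.032], [0.603, 0.158, 0.062], [0.635, 0.19, 0.086]]
[344 199   6   6  27] [346.7 201.6] [[0.665, 0.161, 0.076], [0.673, 0.169, 0.078], [0.68, 0.177, 0.082]]
[125 275  14  17 145] [131.6 283.9] [[0.479, -0.377, 0.012], [0.489, -0.367, 0.039], [0.493, -0.355, 0.056]]
```

The force rose to 12 N and the travel stalled at about 65 mm of visible motion less the lag, so the slide is on its end stop. I'll back away gradually so the slide settles on the pin.

Emit:
{"op": "step_arm", "data": {"targets": [{"dx": 0.006, "dy": 0, "dz": 0, "rx": 0, "ry": 0, "rz": 0}, {"dx": 0.012, "dy": 0, "dz": 0, "rx": 0, "ry": 0, "rz": 0}, {"dx": 0.018, "dy": 0, "dz": 0, "rx": 0, "ry": 0, "rz": 0}, {"dx": 0.024, "dy": 0, "dz": 0, "rx": 0, "ry": 0, "rz": 0}, {"dx": 0.03, "dy": 0, "dz": 0, "rx": 0, "ry": 0, "rz": 0}]}}

```text
time: 5.35
position: [0.5309, 0.1609, 0.0549]
tool_rot: [-0.042, 0.999, -0.002, -0.018]
ft_force: [0.2, 0.0, 0.3]
grip_width: 0.0006
```

Emit:
{"op": "step_arm", "data": {"targets": [{"dx": 0.008, "dy": 0, "dz": 0, "rx": 0, "ry": 0, "rz": 0}, {"dx": 0.016, "dy": 0, "dz": 0, "rx": 0, "ry": 0, "rz": 0}, {"dx": 0.024, "dy": 0, "dz": 0, "rx": 0, "ry": 0, "rz": 0}, {"dx": 0.032, "dy": 0, "dz": 0, "rx": 0, "ry": 0, "rz": 0}, {"dx": 0.04, "dy": 0, "dz": 0, "rx": 0, "ry": 0, "rz": 0}]}}

```text
time: 5.98
position: [0.4907, 0.1576, 0.0565]
tool_rot: [-0.042, 0.999, -0.002, -0.018]
ft_force: [0.1, 0.3, 0.1]
grip_width: 0.0007
```

```bash
python3 rel.py -0.165 0.055; python3 look.py s5
```

```text
t 5.975 pos [0.4907 0.1576 0.0565] local [np.float64(-0.1454), np.float64(0.0004), np.float64(0.0565)] F [0.13 0.28 0.1 ] grip 0.0007
d [ 0.0196 -0.0003  0.0022] rot [-0.2  -2.1   0.18]
x [[-0.996, -0.083, -0.036], [-0.083, 0.997, -0.006], [0.037, -0.003, -0.999]] q [ 0.1   0.69  1.82 -0.    0.67 -1.56]
[301 170  30  34 552] [315.3 187.6] [[0.548, 0.118, 0.03], [0.567, 0.157, 0.064], [0.604, 0.199, 0.086]]
[344 199   6   6  27] [346.7 201.6] [[0.665, 0.162, 0.075], [0.673, 0.168, 0.079], [0.679, 0.178, 0.081]]
[125 275  13  18 147] [131.6 283.8] [[0.479, -0.378, 0.011], [0.489, -0.367, 0.039], [0.493, -0.355, 0.056]]
```

View pics/s5.png

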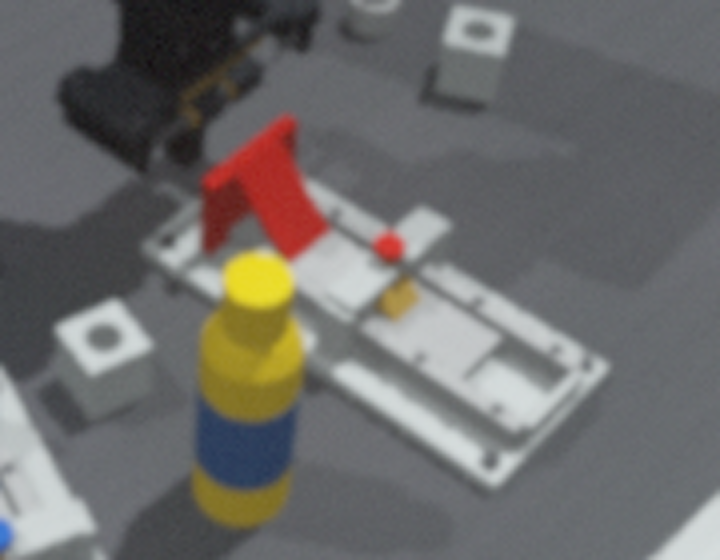

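The pad now rests 31 mm in (median x 0.536 to 0.567), with the nose behind the pin at crop px (398,300) and the pin head down at z 0.079. The fingers are clear of it. I'll back off further and check everything.

Emit:
{"op": "step_arm", "data": {"targets": [{"dx": 0.01, "dy": 0, "dz": 0, "rx": 0, "ry": 0, "rz": 0}, {"dx": 0.02, "dy": 0, "dz": 0, "rx": 0, "ry": 0, "rz": 0}, {"dx": 0.03, "dy": 0, "dz": 0, "rx": 0, "ry": 0, "rz": 0}, {"dx": 0.03, "dy": 0, "dz": 0, "rx": 0, "ry": 0, "rz": 0}, {"dx": 0.03, "dy": 0, "dz": 0, "rx": 0, "ry": 0, "rz": 0}]}}

```text
time: 6.65
position: [0.4596, 0.155, 0.0576]
tool_rot: [-0.042, 0.999, -0.003, -0.019]
ft_force: [-0.6, -0.1, -0.5]
grip_width: 0.0004
```

```bash
python3 look.py s6; python3 - <<'E'
from h import *
from rig import viewer,telemetry
for n in("scene","top"):
    c=viewer.camera(n); cv2.imwrite(f"pics/{n}_end.png",c["img"])
    a=np.load(n+"0.npz")
    for nm,lo,hi in(("blue",105,130),("yellow",22,35),("green",50,90)):
        o=[]
        for d in(a,c):
            h=cv2.cvtColor(d["img"],cv2.COLOR_BGR2HSV);m=(h[...,0]>=lo)&(h[...,0]<=hi)&(h[...,1]>130)&(h[...,2]>60)
            if n=="scene":m[:,:100]=0;m[330:]=0;m[:150]=0
            else:m[:100]=0;m[:,:240]=0;m[280:]=0
            k,l,s,ce=cv2.connectedComponentsWithStats(m.astype(np.uint8));o.append([(int(s[i,4]),ce[i].round(1).tolist()) for i in range(1,k) if s[i,4]>25])
        print(n,nm,o)
    g=cv2.absdiff(a["img"],c["img"]).max(2); cv2.imwrite(f"pics/{n}_diff.png",np.clip(g*3.,0,255).astype(np.uint8))
print(telemetry.get_obs()["ft_force"].round(2))
E
```

```text
[300 170  31  34 549] [315.2 187.5] [[0.548, 0.117, 0.032], [0.567, 0.157, 0.064], [0.604, 0.2, 0.086]]
[344 199   6   6  26] [346.7 201.7] [[0.666, -0.149, 0.075], [0.673, 0.168, 0.078], [0.894, 0.176, 0.489]]
[125 275  14  18 148] [131.7 284.1] [[0.479, -0.377, 0.011], [0.489, -0.367, 0.039], [0.492, -0.355, 0.054]]
scene blue [[(894, [232.4, 245.3]), (41, [248.1, 273.5])], [(908, [232.5, 245.1]), (42, [248.2, 273.5])]]
scene yellow [[(781, [312.7, 225.3]), (160, [309.0, 265.3]), (43, [126.1, 272.9])], [(793, [312.8, 224.8]), (30, [349.0, 214.3]), (162, [309.0, 265.3]), (43, [126.1, 272.9])]]
scene green [[], []]
top blue [[(65, [356.4, 171.1]), (722, [343.9, 216.0])], [(64, [356.4, 171.1]), (722, [343.9, 216.0])]]
top yellow [[(712, [283.9, 148.6]), (65, [284.1, 173.3]), (46, [451.9, 253.9])], [(712, [283.9, 148.6]), (66, [284.1, 173.3]), (46, [451.9, 253.9])]]
top green [[(253, [466.4, 199.5]), (286, [443.1, 212.2])], [(253, [466.4, 199.5]), (287, [443.1, 212.3])]]
[-0.16 -0.59  0.5 ]
```

View pics/top_end.png

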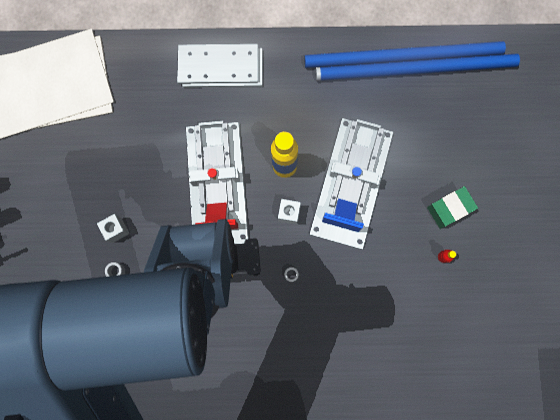

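View pics/scene_diff.png

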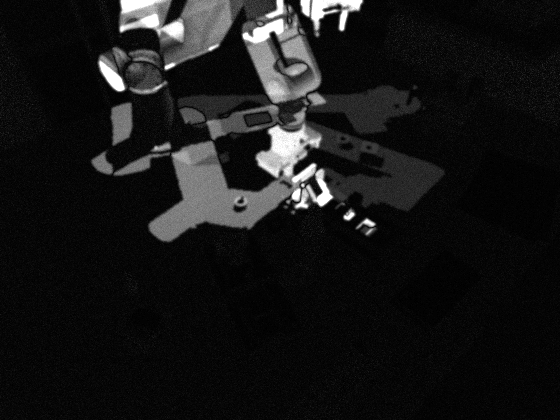

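The top view shows the red pad's brace at (216,212). Blue pad (344,216), both blocks, both bushings, can, carton and glue are all where they were. The difference image shows only the arm, its shadows and the red slide. All checks are fine, so I'm handing in.

```bash
python3 -c "
from rig import robot
print(robot.hand_in())"
```

```text
the job is handed in; nothing more can be done
None
```

The red slide was pushed home and came back to rest latched at mid position, and I handed the job in at about 7 s of the 32 s. No verdict is reported, so this rests on my own checks.

- **Push:** I pushed the front of the red pad with the shut fingertips until it stalled and the force rose to 12 N, above the 9 N spring, so it was on the end stop. In the scene view the pad had moved about 67 mm by then. That is more than the 60 mm of travel, because the camera's depth reading was partly off with the gripper covering some of the pad.
- **Release:** After backing away, the pad rests about 31 mm in from its starting point and did not change between two looks. The pin head is at its down height of about 79 mm. The wrist force is back to noise level, and the fingers are about 60 mm clear of the pad.
- **Everything else:** The blue slide and its pin, the can, carton and glue are within half a pixel of where they started. By eye, both blocks and both bushings have not moved either.
- **Small flaw:** The tool tilted about 2° while pushing; the pad was only touched on its front.

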